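# Index the bench carousel to bring the dye bottle to the pointer

## Task

The supply carousel on the bench clicks into six positions. By pushing it round by one of its upright pegs, bring the nest with the dye bottle one position round to the fixed pointer, so that it rests clicked in there. Leave the bottle and the two spools standing in their own nests.

Things in the scene. Friction and masses are not known exactly. Their poses are not given: they have to be found in the camera images.
- carousel_base: Fixed grey round foot, 210 mm across; origin on the bench surface, on the vertical axis of the turning table. Its own -x axis points from there to the brass pointer on a grey upright just outside the table's rim, 147 to 179 mm from the axis, 72 mm high. z is up.
- carousel (a joint): Turn (rad) of the aluminium table, a disc 276 mm across, upper face 72 mm above the bench; 0 at the start, grows anticlockwise seen from above. Clicks in every 1.047 rad, with a nest at the pointer; can turn on without end. 2 to 5 N on a peg turns it; past half-way a spring draws it on into the next position and centres it when let go.
- peg_left (a point): Half-way up (29 mm above the table, 101 mm above the bench) the push peg that starts 30 degrees from the pointer on the base's +y side; it moves with the table. All six pegs: bright steel, upright, 14 mm thick (head 17 mm), 58 mm tall, centres 124 mm from the axis, one midway between every two nests.
- peg_right (a point): The same for the peg that starts 30 degrees from the pointer on the base's -y side.
- pointer_place (a point): Point on the table's upper face, 82 mm from the axis, where the centre of a nest lies when clicked in at the pointer; fixed to the base. Six nests, 60 degrees apart: black rings, 62 mm across outside, 52 mm inside, 12 mm high; this one is empty at the start.
- dye_bottle_mid (a point): Centre, half-way up, of the loose brown dye bottle with black cap and pale label, 46 mm across, 85 mm high, about 3 mm of play in its nest. It stands in the nest next to the pointer, on the one side or on the other; its bottom is on the table's upper face.
- spool_0_mid (a point): Centre, half-way up, of the loose taller thread spool, 44 mm across, 70 mm high. It stands in the nest next to the pointer on the side opposite to the dye bottle.
- spool_1_mid (a point): Centre, half-way up, of the loose shorter thread spool, 40 mm across, 55 mm high. It stands in the nest diametrically opposite the pointer.
There are look-alikes about, which are no part of the job. Of the things that look like the part that bears dye_bottle_mid, the middle-sized one is meant.

How it is judged:
By the outcome, as a careful person would: the job done as asked, in the order asked, and still so for the second after the job is handed in, with the robot touching nothing.
It also fails if it takes over 35 s, if anything falls off the work surface, if the arm or the gripper's body presses on something with over 40 N, if the wrist force passes 120 N, or if a joint passes its speed limit or range.

## Robot

A 6-joint arm with a two-finger parallel gripper is mounted at the origin on a cart in front of the work surface, level with it; the furniture and walls round the work are solid. World frame = base frame: x ahead of the robot, y to its left, z up, the work surface at z = 0. Lengths are in m, angles in rad, forces in N, time in s.
With the tool pointing down it reaches from about 0.25 to 0.8 m from the base axis. Payload 3.9 kg.
Tool frame: the origin (TCP) lies midway between the tips of the shut fingers; the grasp point (between the pads) lies 19 mm behind it (robot.grip_depth is the z of the grasp point in the tool frame, in m); z points along the fingers, y is the direction in which the jaws open and shut (so a half turn about z gives the same grasp; the last joint's range is limited). The gripper opens to 85 mm and grips with 20 to 120 N. Pads are 22 mm wide; open, the fingers measure 114 mm over their backs; the gripper's body (76 mm by 85 mm) begins 54 mm behind the grasp point. The pads swing forward as they close: fully open they stand 13 mm farther back than shut.
Start: joints at [-1.228, 0.26, -0.138, 1.173, 0, 1.571], TCP at [0.176, -0.494, 0.231] pointing down, gripper open.
Joint ranges: [-2.78, 2.78], [-0.83, 1.72], [-1.28, 1.37], [-1.9, 2.12], [-1.57, 1.48], [-3.14, 3.14]. Speed limits (rad/s): [2.57, 2.57, 3.14, 3.14, 3.14, 3.14].

## Interface

Orientations are given as a rotation vector (axis times angle).
In Python, from workcell import robot gives the robot as it stands.
- The arm moves only by the shell command python3 -m crank 'ROWS' [FORCE]. ROWS is a JSON object of lists of equal length, an entry for each row: "hand": the opening, from -1 (shut) to 1 (fully open), so that 0 is half open; "linear": the shift along the tool's x, y, z in m, a list of three; "delta_rot": the turn, a rotation vector about the tool's x, y, z in rad, a list of three. In form: {"hand": [hand, ...], "linear": [[tx, ty, tz], ...], "delta_rot": [[ax, ay, az], ...]}. A call has 1 to 20 rows; each row is the pose to reach, as a shift and turn from the pose commanded when the call began, along the tool's axes at that moment; what a row does not reach only later rows make up. A row lasts 1/8 s, in which the tool goes at most 62.5 mm and 10.7 degrees, less where a joint would pass 70% of its speed; a pose out of reach is approached as far as the arm can. A call with a gripper value outside its range is refused whole. The fingers move at their own pace and stop on an object; FORCE is the grip in N (left out, the last holds). Time passes only in rows, so rows that repeat a pose let the fingers close. It gives the time, the measured TCP pose, the force and the opening at its end, in the units of the state.
- robot.sense(): the state, without advancing time (a new reading comes with each control period).
- robot.get_image(name): name is "scene" or "top" or "wrist"; returns the picture (400x640x3 uint8, red, green, blue); there is no depth.
- robot.camera_info(name): a dict with "vertical_fov" (degrees; the focal length in pixels is half the picture's height over the tangent of half this angle, whatever the lens; pixels are square), "cx", "cy" (the principal point, pixels), "R" (3x3) and "t" (3): a world point X has camera coordinates R X + t; the wrist camera has in their place "mount" (4x4, takes a point from camera to tool coordinates, whose origin is the TCP and whose axes are the flange's). Camera axes: x right, y down, z forward; pixel columns grow to the right and rows downward; lengths in m; the calibration is good to about 2 mm. The wrist camera is an equidistant fisheye: a pixel r from the principal point sees the ray r / f radians off the axis. A picture is of the moment at which its call begins: read the wrist's pose just before it. camera_info takes no time and is no camera call.
- robot.sign_off(): hands the job in, once; it reports no verdict.
The state is a dict: "clock": time; "q": joint angles; "qd": joint speeds; "joint_efforts": joint torques, N m; "tool_pos": TCP position; "tool_rot": TCP orientation; "ft_force": force on the tool from outside, world axes, zero at the start; "moment": the same for the moment, N m; "gripper_width": opening from 0.0 (shut) to 1.0 (fully open).
Only numpy, scipy, OpenCV 4.12 (cv2) and the standard library are available. Lean on these libraries where they do the work, as an engineer would, in place of code of your own. Each camera call takes 0.05 s, during which the arm holds its last target.

## Working session

There is one attempt and no reset: what is moved stays moved. The work goes in short steps, Python scripts to look and compute and a shell command to move; the robot and the scene stay as the last step left them, time stands still between calls to the robot, and variables do not carry over. Pictures are saved under pics/ and viewed, and the job is handed in when it is done.

```bash
mkdir -p pics; python3 - <<'E'
from workcell import robot
import cv2
for n in("scene","top"):
    im=robot.get_image(n); cv2.imwrite(f"pics/{n}0.png",im[:,:,::-1])
    print(n,robot.camera_info(n))
print(robot.sense())
E
```

```text
scene {'vertical_fov': 48.314052816991264, 'cx': 322.93664252608784, 'cy': 199.7902821959558, 'R': array([[-0.70119755, -0.71258618,  0.02330094],
       [-0.39380895,  0.35985738, -0.84582337],
       [ 0.59433703, -0.60226539, -0.53295393]]), 't': array([0.35555082, 0.30081317, 0.56122904])}
top {'vertical_fov': 45.97563802836414, 'cx': 323.60253312712894, 'cy': 193.9645320960326, 'R': array([[ 0.02744158, -0.99926702,  0.02669062],
       [-0.99033493, -0.03080835, -0.13523153],
       [ 0.1359547 , -0.02272169, -0.99045446]]), 't': array([-0.06849098,  0.57671404,  1.0315725 ])}
{'clock': 0.1, 'q': array([-1.22798573e+00,  2.60607593e-01, -1.39245196e-01,  1.17270633e+00,
       -2.47299547e-05,  1.57081490e+00]), 'qd': array([ 0.00063623, -0.00144144,  0.00314883, -0.00016384, -0.00112457,
       -0.00052343]), 'joint_efforts': array([ 1.45247986e-05, -4.06508195e+01,  2.54526812e+01,  1.01389640e-02,
        6.13977340e-05,  1.25463160e-06]), 'tool_pos': array([ 0.17625605, -0.49387311,  0.23055183]), 'tool_rot': array([-3.09385347e+00, -5.35528484e-01,  5.10318668e-04]), 'ft_force': array([-0.00783582,  0.60056057, -0.22681003]), 'moment': array([-0.03324412,  0.05585714, -0.00950556]), 'gripper_width': 0.9993324257106223}
```

View pics/scene0.png

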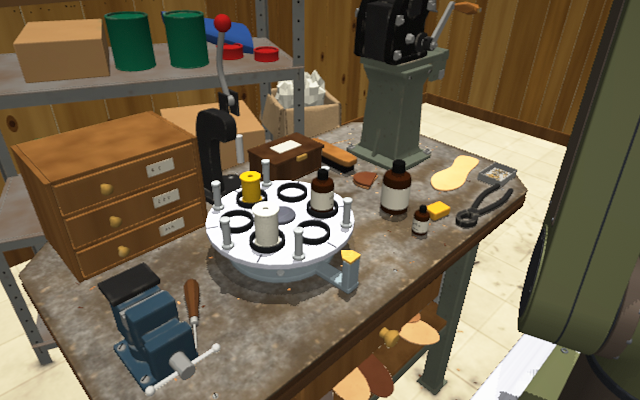

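View pics/top0.png

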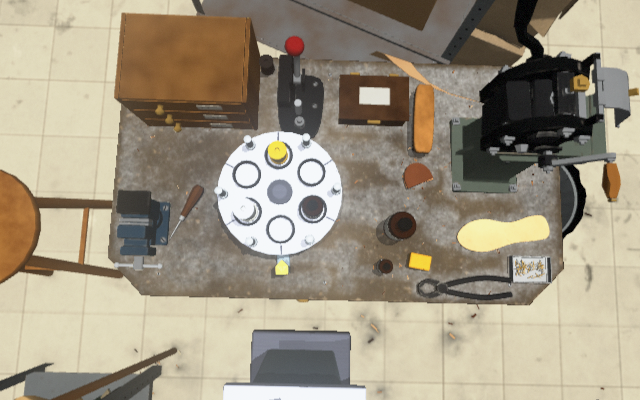

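The middle-sized bottle is the one standing in a carousel nest, at top (312,208) and scene (322,190). The larger one is at top (400,226) and the smaller at (383,267), both loose on the bench. The bottle is on the -y side of the pointer at (282,268), so the table must turn clockwise. I'll measure the carousel and confirm this with a crop.

```bash
cat > h.py <<'E'
import numpy as np
from workcell import robot
def ray(n,u,v,z):
    c=robot.camera_info(n);f=200/np.tan(np.radians(c['vertical_fov']/2))
    R=np.array(c['R']);t=np.array(c['t'])
    d=R.T@np.array([(u-c['cx'])/f,(v-c['cy'])/f,1]);o=-R.T@t
    return o+d*(z-o[2])/d[2]
def proj(n,X):
    c=robot.camera_info(n);f=200/np.tan(np.radians(c['vertical_fov']/2))
    p=np.array(c['R'])@np.array(X)+np.array(c['t']);return np.array([c['cx']+f*p[0]/p[2],c['cy']+f*p[1]/p[2]])
E
python3 - <<'E'
import cv2,numpy as np
from h import *
im=cv2.imread("pics/top0.png")
hsv=cv2.cvtColor(im,cv2.COLOR_BGR2HSV)
m=((hsv[...,1]<40)&(hsv[...,2]>185)).astype(np.uint8)
m[:,:200]=0;m[:,350:]=0;m[:125]=0;m[265:]=0
m=cv2.morphologyEx(m,cv2.MORPH_OPEN,np.ones((3,3)))
c=max(cv2.findContours(m,0,2)[0],key=cv2.contourArea)
h=cv2.convexHull(c)
P=np.array([ray("top",*p[0],.072)[:2] for p in h])
A=np.c_[2*P,np.ones(len(P))];s=np.linalg.lstsq(A,(P**2).sum(1),rcond=None)[0]
print("centre",s[:2],"r",np.sqrt(s[2]+s[0]**2+s[1]**2))
cc=s[:2]
# black nest rings, pointer
y=((hsv[...,0]>20)&(hsv[...,0]<35)&(hsv[...,1]>90)&(hsv[...,2]>150)).astype(np.uint8)
n,l,st,ce=cv2.connectedComponentsWithStats(y)
for i in range(1,n):
    if st[i,4]>40: print("yellow",ce[i],st[i,4],ray("top",*ce[i],.072)[:2]-cc)
crop=cv2.resize(im[120:285,205:360],None,fx=3.6,fy=3.6,interpolation=cv2.INTER_CUBIC)
cv2.imwrite("pics/c0.png",crop)
s=cv2.imread("pics/scene0.png");cv2.imwrite("pics/c1.png",cv2.resize(s[140:310,190:450],None,fx=3,fy=3,interpolation=cv2.INTER_CUBIC))
E
```

```text
centre [0.57788596 0.04726394] r 0.1384180846997092
yellow [277.15719064 150.43143813] 299 [0.09080003 0.0079907 ]
yellow [419.85920578 261.18772563] 277 [-0.14475761 -0.31144761]
yellow [281.19083969 268.41221374] 131 [-0.1683599  -0.01124841]
```

View pics/c0.png

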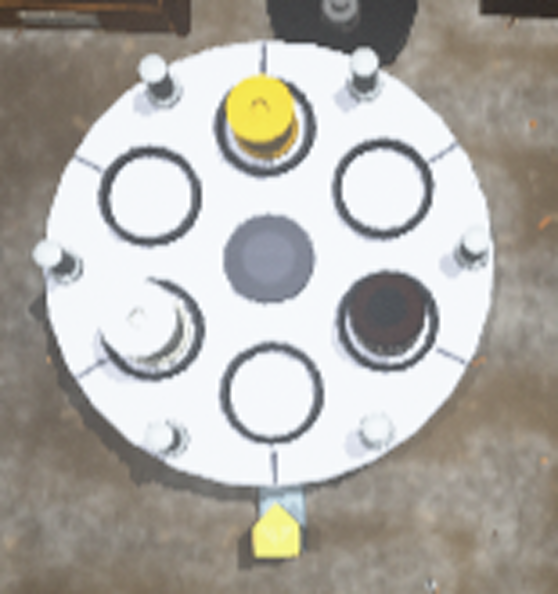

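View pics/c1.png

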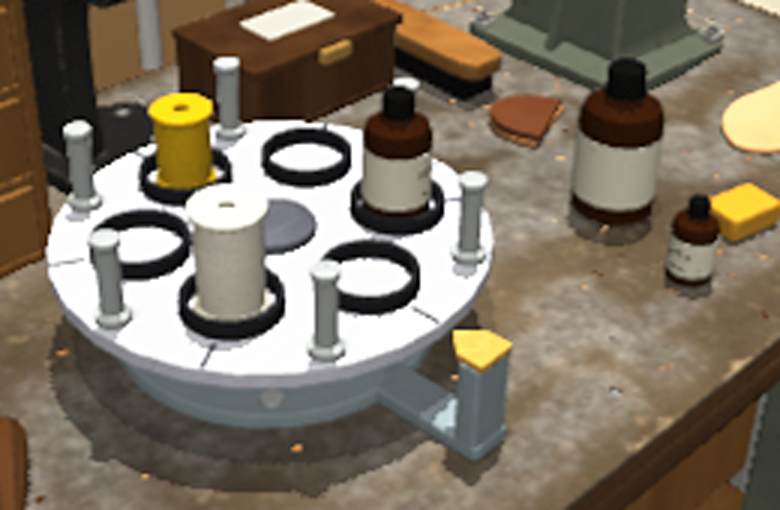

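The crops confirm it. The bottle that fits is the middle-sized one, in the nest at crop (385,310), next to the pointer on the -y side. The empty nest is at the pointer at crop (272,392), and peg_right is at crop (377,430). Next I'll locate peg_right precisely in both views.

```bash
python3 - <<'E'
from h import *
C=np.array([.5779,.0473])
# peg heads, from crops (top z=.130)
for n,u,v in (("top",205+377/3.6,120+426/3.6),("top",205+160/3.6,120+437/3.6),("scene",190+326/3,140+268/3),("scene",190+473/3,140+180/3)):
    p=ray(n,u,v,.130)[:2]-C; print(n,p,np.hypot(*p),np.degrees(np.arctan2(p[1],p[0]))%360)
# bottom rings and nests z=.084
for u,v in ((150,195),(383,188),(272,392)):
    p=ray("top",205+u/3.6,120+v/3.6,.084)[:2]-C; print("nest",np.hypot(*p),np.degrees(np.arctan2(p[1],p[0]))%360)
E
```

```text
top [-0.10453737 -0.07085768] 0.1262888396384239 214.13026472519928
top [-0.1142757   0.05204485] 0.12556911870654056 155.51394436672098
scene [-0.11706356  0.05617282] 0.129843224216292 154.3660329436667
scene [-0.11031499 -0.06494561] 0.12801300239380975 210.48654496953583
nest 0.07841630760211268 65.18710947810709
nest 0.08134627711352975 300.9068784058509
nest 0.08448313479879323 184.9778434897404
```

```bash
python3 -m crank '{"hand":[0.6,0.4,0.2,0,0,0,0,0,0,0,0,0,0],"linear":[[0.04,-0.03,0],[0.08,-0.063,0],[0.12,-0.094,0],[0.16,-0.125,0],[0.2,-0.157,0],[0.24,-0.188,0],[0.28,-0.219,0],[0.32,-0.25,0],[0.36,-0.28,0],[0.4,-0.313,0],[0.43,-0.337,0],[0.44,-0.345,0],[0.44,-0.345,0]],"delta_rot":[[0,0,-0.15],[0,0,-0.3],[0,0,-0.45],[0,0,-0.6],[0,0,-0.75],[0,0,-0.9],[0,0,-1.05],[0,0,-1.2],[0,0,-1.35],[0,0,-1.5],[0,0,-1.65],[0,0,-1.69],[0,0,-1.69]]}'
python3 -c "
from h import *
from scipy.spatial.transform import Rotation as R
s=robot.sense();M=R.from_rotvec(s['tool_rot']).as_matrix();print(s['q'],M[:2,0],np.degrees(np.arctan2(M[1,1],M[0,1])))
print(s['tool_pos'])"
```

```text
clock: 1.72
tool_pos: [0.4746, -0.0215, 0.2309]
tool_rot: [-1.654, -2.67, 0.002]
ft_force: [-0.9, 0.1, 0.6]
gripper_width: 0.498
[-4.49752882e-02  1.75902371e-01 -2.50549654e-01  1.14555228e+00
 -5.51126019e-04  1.06392273e+00] [-0.44564852  0.89520801] 26.46484654639736
[ 0.47460051 -0.02153646  0.23090458]
```

```bash
python3 -m crank '{"hand":[0,0,0,0,0,0,0,0,0,0,0],"linear":[[0,0,0],[0,0,0],[0,0,0],[0,0,0],[0,0,0],[0,0,0],[0,0,0.0],[0,0,0.02],[0,0,0.04],[0,0,0.06],[0,0,0.06]],"delta_rot":[[0,0,-0.17],[0,0,-0.34],[0,0,-0.51],[0,0,-0.68],[0,0,-0.85],[0,0,-1.02],[0,0,-1.19],[0,0,-1.36],[0,0,-1.53],[0,0,-1.7],[0,0,-1.7]]}'
python3 - <<'E'
from h import *
import cv2
from scipy.spatial.transform import Rotation as R
s=robot.sense();M=R.from_rotvec(s['tool_rot']).as_matrix();print(s['q'],M[:2,0],np.degrees(np.arctan2(M[1,1],M[0,1])),s['tool_pos'])
a=robot.get_image("wrist");cv2.imwrite("pics/w1.png",a[:,:,::-1])
b=robot.get_image("scene");cv2.imwrite("pics/s1.png",cv2.resize(b[90:310,170:450,::-1],None,fx=2.7,fy=2.7))
c=robot.camera_info("wrist");T=np.array(c['mount']);f=200/np.tan(np.radians(c['vertical_fov']/2))
print(T)
# predict pixel of peg head at (0,0,z=.130)
for X in ((.474,-.022,.130),(.4755,-.0215,.072)):
    pt=M.T@(np.array(X)-s['tool_pos']); pc=np.linalg.inv(T)@np.r_[pt,1]
    r=np.hypot(pc[0],pc[1]);th=np.arctan2(r,pc[2]);print(c['cx']+f*th*pc[0]/r,c['cy']+f*th*pc[1]/r)
E
```

```text
clock: 3.1
tool_pos: [0.4726, -0.023, 0.1701]
tool_rot: [0.906, -3.004, -0.001]
ft_force: [-1.1, 0.0, 0.6]
gripper_width: 0.501
[-4.82021626e-02  2.11823922e-01 -3.69815616e-01  9.93231414e-01
 -4.78498193e-04 -6.34229191e-01] [-0.83313669 -0.55305565] 123.57672398166883 [ 0.47257714 -0.02295039  0.17006644]
[[-2.27480926e-04 -9.47074627e-01 -3.21013393e-01  8.32818846e-02]
 [ 9.99999389e-01  1.31732792e-04 -1.09727999e-03  3.60889462e-04]
 [ 1.08149403e-03 -3.21013447e-01  9.47074019e-01 -1.41452544e-01]
 [ 0.00000000e+00  0.00000000e+00  0.00000000e+00  1.00000000e+00]]
319.0613150106473 236.22421765833712
318.5665248196333 208.15657974223825
```

View pics/w1.png

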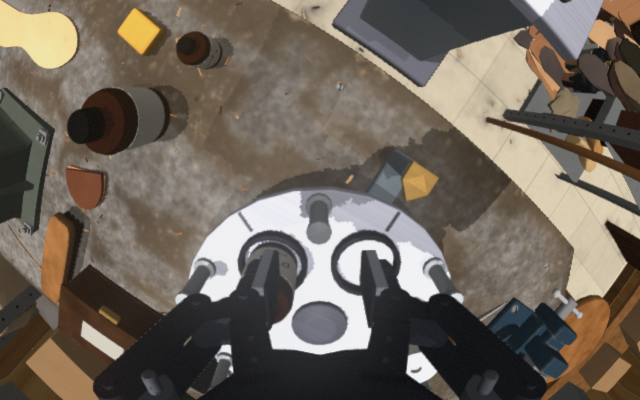

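View pics/s1.png

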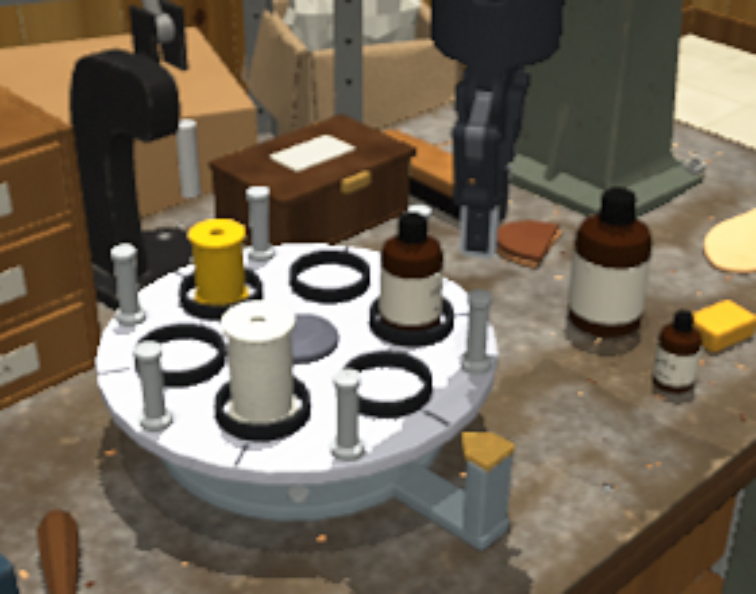

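```bash
python3 -c "
import cv2
a=cv2.imread('pics/w1.png');cv2.imwrite('pics/w1c.png',cv2.resize(a[170:330,220:420],None,fx=3.5,fy=3.5,interpolation=2))"
```

```text
(no output)
```

View pics/w1c.png

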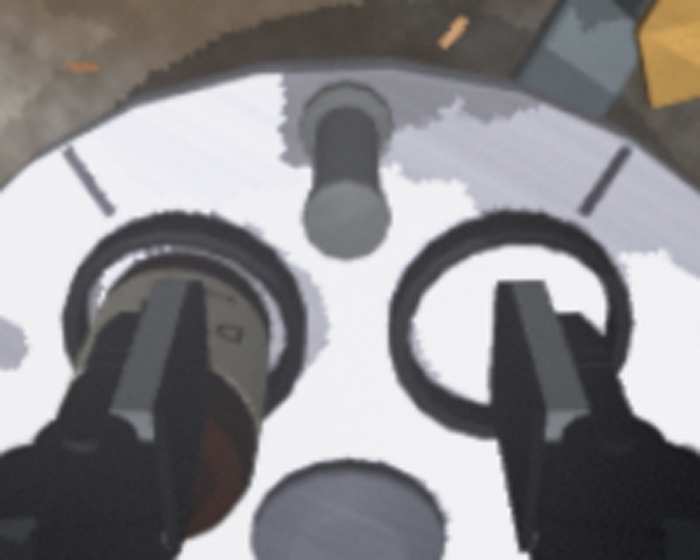

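The wrist view shows the peg_right head at (319,232), centred between the fingers and 2 to 3 mm further out than predicted. I'll descend astride it.

```bash
python3 -m crank '{"hand":[0,0,0,0,0],"linear":[[0.003,0,0.02],[0.003,0,0.04],[0.003,0,0.06],[0.003,0,0.07],[0.003,0,0.07]],"delta_rot":[[0,0,0],[0,0,0],[0,0,0],[0,0,0],[0,0,0]]}'
python3 - <<'E'
from h import *
import cv2
b=robot.get_image("scene");cv2.imwrite("pics/s2.png",cv2.resize(b[90:310,170:450,::-1],None,fx=2.7,fy=2.7))
a=robot.get_image("wrist");cv2.imwrite("pics/w2.png",a[:,:,::-1])
E
```

```text
clock: 3.82
tool_pos: [0.4723, -0.0235, 0.1015]
tool_rot: [0.913, -3.006, -0.0]
ft_force: [-0.3, 0.1, 0.5]
gripper_width: 0.498
```

View pics/s2.png

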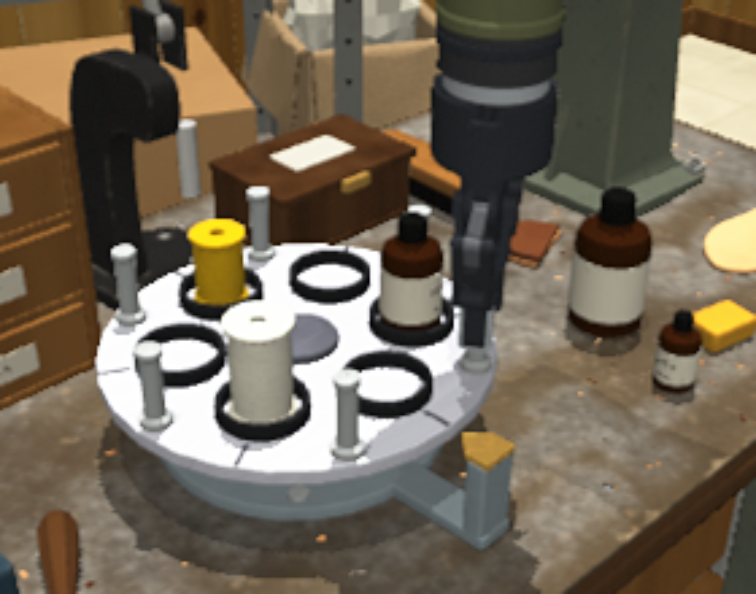

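View pics/w2.png

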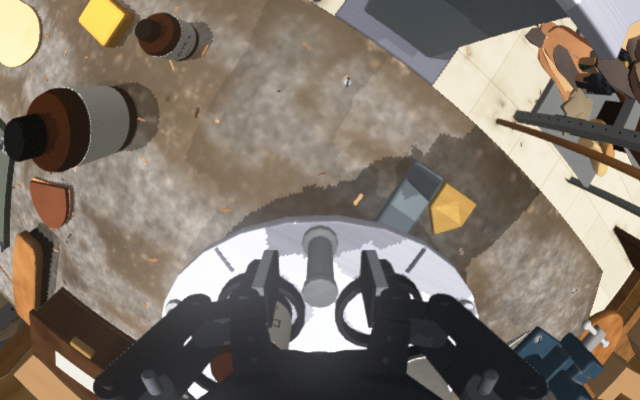

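The peg stands between the pads, at (318,265) in the wrist view. I'll narrow the gap and push the first part of the arc clockwise.

```bash
python3 -m crank '{"hand":[-0.4,-0.4,-0.4,-0.4,-0.4,-0.4,-0.4,-0.4,-0.4,-0.4],"linear":[[0,0,0],[0,0,0],[-0.0001,0.0044,0],[-0.0005,0.011,0],[-0.0014,0.0186,0],[-0.0028,0.0262,0],[-0.0046,0.0337,0],[-0.0069,0.041,0],[-0.0096,0.0482,0],[-0.0096,0.0482,0]],"delta_rot":[[0,0,0],[0,0,0],[0,0,0.035],[0,0,0.087],[0,0,0.148],[0,0,0.209],[0,0,0.271],[0,0,0.332],[0,0,0.393],[0,0,0.393]]}' 30
python3 - <<'E'
from h import *
import cv2
b=robot.get_image("top");cv2.imwrite("pics/t3.png",cv2.resize(b[110:290,190:360,::-1],None,fx=3.3,fy=3.3))
a=robot.get_image("wrist");cv2.imwrite("pics/w3.png",a[:,:,::-1])
E
```

```text
clock: 5.18
tool_pos: [0.4536, 0.0223, 0.1015]
tool_rot: [-0.313, 3.126, 0.0]
ft_force: [0.7, 0.5, 0.4]
gripper_width: 0.302
```

View pics/t3.png

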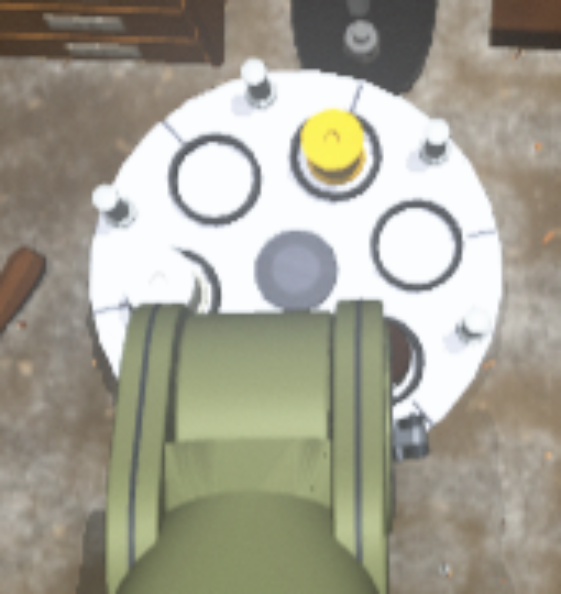

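View pics/w3.png

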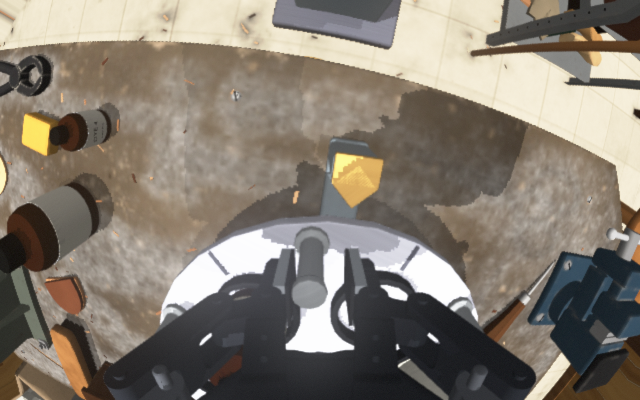

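The peg rests against the trailing finger and the table has turned about 20°, with forces small. I'll continue to the next click.

```bash
python3 -m crank '{"hand":[-0.4,-0.4,-0.4,-0.4,-0.4,-0.4,-0.4,-0.4,-0.4,-0.4,-0.4,-0.4,-0.4,-0.4],"linear":[[-0.0002,0.0077,0],[-0.0009,0.0154,0],[-0.0021,0.023,0],[-0.0037,0.0305,0],[-0.0058,0.0379,0],[-0.0084,0.0452,0],[-0.0113,0.0523,0],[-0.0147,0.0592,0],[-0.0186,0.0658,0],[-0.0228,0.0723,0],[-0.026,0.0767,0],[-0.026,0.0767,0],[-0.026,0.0767,0],[-0.026,0.0767,0]],"delta_rot":[[0,0,0.061],[0,0,0.122],[0,0,0.183],[0,0,0.244],[0,0,0.305],[0,0,0.367],[0,0,0.428],[0,0,0.489],[0,0,0.55],[0,0,0.611],[0,0,0.654],[0,0,0.654],[0,0,0.654],[0,0,0.654]]}'
python3 - <<'E'
from h import *
import cv2
b=robot.get_image("scene");cv2.imwrite("pics/s4.png",cv2.resize(b[90:310,170:450,::-1],None,fx=2.7,fy=2.7))
a=robot.get_image("wrist");cv2.imwrite("pics/w4.png",a[:,:,::-1])
E
```

```text
clock: 7.02
tool_pos: [0.4637, 0.1022, 0.1013]
tool_rot: [-0.71, -3.06, 0.0]
ft_force: [-0.4, -0.6, 0.2]
gripper_width: 0.302
```

View pics/s4.png

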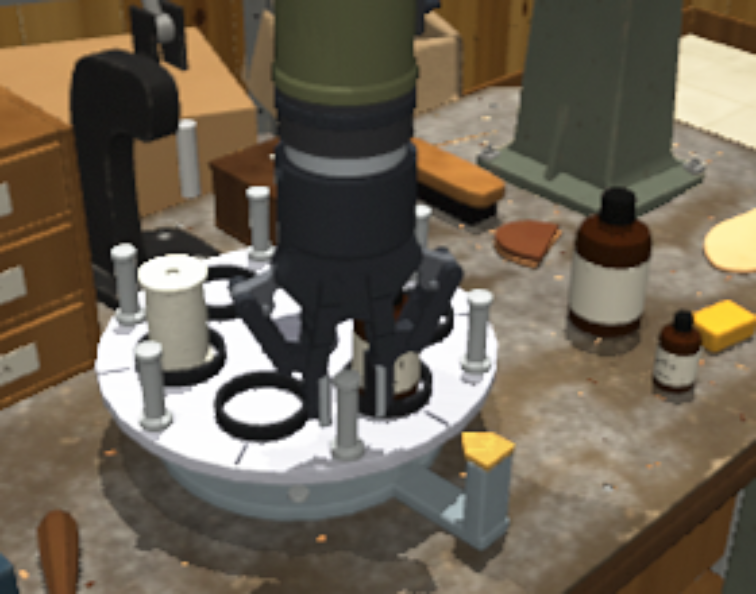

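View pics/w4.png

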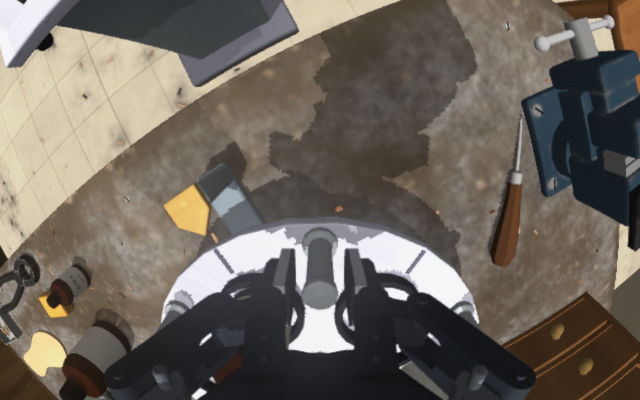

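The table has clicked home: the peg is free and central between the fingers at (320,265), and the pegs sit at their starting pixels. I'll open a little, lift and draw back.

```bash
python3 -m crank '{"hand":[0,0,0,0,0,0,0,0,0,0,0],"linear":[[0,0,0],[0,0,0],[0,0,-0.02],[0,0,-0.05],[0,0,-0.09],[0,0,-0.13],[0,0,-0.14],[0.03,0,-0.15],[0.08,0,-0.15],[0.13,0,-0.15],[0.13,0,-0.15]],"delta_rot":[[0,0,0],[0,0,0],[0,0,0],[0,0,0],[0,0,0],[0,0,0],[0,0,0],[0,0,0],[0,0,0],[0,0,0],[0,0,0]]}'
python3 - <<'E'
from h import *
import cv2
t=robot.get_image("top");cv2.imwrite("pics/t5.png",t[:,:,::-1])
b=robot.get_image("scene");cv2.imwrite("pics/s5.png",cv2.resize(b[90:310,170:450,::-1],None,fx=2.7,fy=2.7))
E
```

```text
clock: 8.5
tool_pos: [0.3438, 0.1598, 0.2504]
tool_rot: [-0.703, -3.059, 0.002]
ft_force: [1.2, -0.7, 1.1]
gripper_width: 0.501
```

View pics/s5.png

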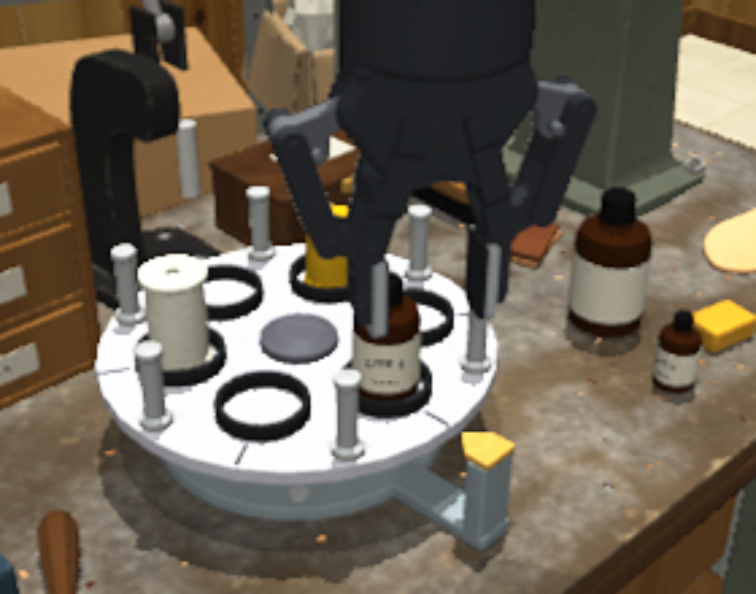

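View pics/t5.png

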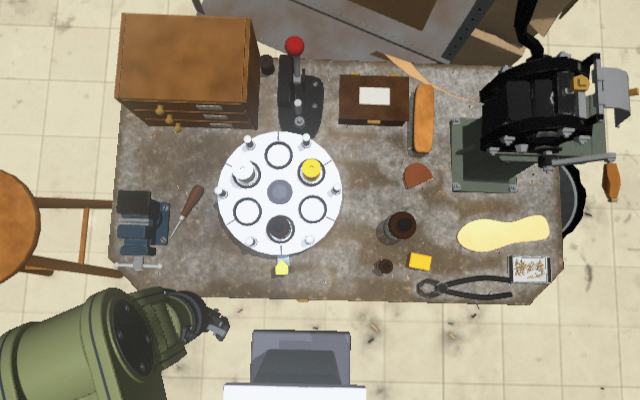

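The bottle stands upright in the nest at the pointer, at top (281,229). The white spool is upright in its nest at (245,173), and so is the yellow one at (311,170). The pegs are back on their clicked-in pixels and the arm is clear, so I'm handing in.

```bash
python3 -c "
from workcell import robot
print(robot.sign_off())"
```

```text
the job is handed in; nothing more can be done
None
```

The dye bottle's nest is now clicked in at the pointer, and the job is handed in. I put the gripper fingers loosely round peg_right and pushed the table one position clockwise. I then opened the fingers, lifted clear and drew back, finishing at about 8.6 s on the clock.

**Last checks:** The final top and scene pictures show the bottle upright in its nest at the pointer, with both spools upright in their own nests. By eye, the pegs are back at their starting pixels, so the table is centred in its click. The force readings at the end of each move stayed around 1 N.

**Disagreements:** Peg positions from the two fixed cameras differed by a few millimetres. The wrist view put peg_right 2–3 mm further out than I had predicted, and I corrected for that before lowering the fingers. No check failed.

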